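# Close up the coffee module for its test run

### The arm

A 6-joint arm with a two-finger parallel gripper is mounted at the origin on the work surface. World frame = base frame: x ahead of the robot, y to its left, z up, the work surface at z = 0. Lengths are in m, angles in rad, forces in N, time in s.
With the tool pointing down it reaches from about 0.275 to 0.975 m from the base axis. Payload 8.4 kg.
Tool frame: the origin (TCP) lies midway between the tips of the shut fingers; the grasp point (between the pads) lies ctrl.tcp_to_grasp behind it (ctrl.tcp_to_grasp is the distance from the TCP to the grasp point, in m); z points along the fingers, y is the direction in which the jaws open and shut (so a half turn about z gives the same grasp; the last joint's range is limited). The gripper opens to 92 mm and grips with 3 to 60 N. Pads are 20 mm wide; open, the fingers measure 128 mm over their backs; the gripper's body (75 mm by 189 mm) begins 69 mm behind the grasp point.
Start: joints at [-1.168, 0.353, 1.633, -0, 1.155, -0.002], TCP at [0.246, -0.574, 0.215] pointing down, gripper open.
Joint ranges: [-2.63, 2.63], [-0.92, 2.1], [0.06, 2.66], [-1.3, 4.44], [0, 2.69], [-3.02, 3.02]. Speed limits (rad/s): [2.22, 2.22, 2.79, 3.14, 3.14, 3.14].

### API

Orientations are given as a rotation vector (axis times angle).
In Python, from bench import ctrl gives the robot as it stands.
- The arm moves only by the tool move_arm, never from a script. Its argument "commands" is a list of rows, each a list of 2 entries, a list of its own where there are three numbers: the shift along the world's x, y, z in m, then the turn about the world's z in rad. A call has exactly 5 rows; each row is the pose to reach, as a shift and turn from the pose commanded when the call began; what a row does not reach only later rows make up. A row lasts 1/12 s, in which the tool goes at most 41.7 mm and 7.16 degrees, less where a joint would pass 70% of its speed; a pose out of reach is approached as far as the arm can. A call with a gripper value outside its range is refused whole. "jaw" is the closure, from -1 (fully open) to 1 (shut), set as the call begins (left out, the last holds). The fingers move at their own pace and stop on an object; "force" is the grip in N (left out, the last holds). Time passes only in rows, so rows that repeat a pose let the fingers close, or fill a call up. It gives the time, the measured TCP pose, the force and the opening at its end, in the units of the state.
- ctrl.read_state(): the state, without advancing time (a new reading comes with each control period).
- ctrl.snapshot(name): name is "scene" or "top" or "wrist"; returns a dict with "frame" (420x560x3 uint8, red, green, blue), "depth" (420x560 float32, m along the optical axis (not along the pixel's ray), 0 where there is no reading), "fx", "fy", "cx", "cy" (pixels), "rvec" (rotation vector, rad) and "tvec" (3), from world to camera coordinates, as OpenCV has them. Camera axes: x right, y down, z forward; pixel columns grow to the right and rows downward; lengths in m; the calibration is good to about 2 mm. A picture is of the moment at which its call begins.
- ctrl.finish_job(): hands the job in, once; it reports no verdict.
Trained networks look in a picture, given as the dict that the camera call returned (one of the last four; its "shot" number tells which), for a name from the list of things; names that differ only in an ending like _2 or _b are one class to them, and where a whole thing is asked for, a point or a joint stands for the part that bears it (a point fixed in the world has none). Each returns a list of dicts, best first, with "p" (0 to 1); they miss things now and then, are a little off and sometimes report something else, mostly with a low value. They report only what shows in the picture. A call takes as long as a camera call. They do not tell look-alikes from the thing itself.
- ctrl.regions_of(label, picture): "mask" (420x560 bool, what is visible of it) and "box" ([left, top, width, height] in pixels, round what is visible of it).
- ctrl.spot_point(label, picture): "location" ([column, row] in pixels: a listed point, or the origin of a listed thing).
The state is a dict: "t": time; "joint_positions": joint angles; "dq": joint speeds; "effort": joint torques, N m; "eef_pos": TCP position; "orientation": TCP orientation; "force": force on the tool from outside, world axes, zero at the start; "wrist_torque": the same for the moment, N m; "width": opening from 0.0 (shut) to 1.0 (fully open).
Only numpy, scipy, OpenCV 4.12 (cv2) and the standard library are available. Lean on these libraries where they do the work, as an engineer would, in place of code of your own. Each camera call takes 0.05 s, during which the arm holds its last target. There are 200 camera calls.

### The job

Get the coffee module on the bench ready for its test run, only pushing with the fingertips: push the drip tray straight in until it is fully home, push the gate fin on the deck all the way to the left as seen from the robot, and push the hopper lid over and down until it is fully shut. Any order will do. Grip and lift nothing, and leave the loose things around and on the module where they are.

Things in the scene. Friction and masses are not known exactly. Their poses are not given: they have to be found in the camera images.
- unit: The coffee module, fixed to the bench: a low white chassis with a steel deck, 250 mm deep (x) x 220 mm wide (y), deck top 75 mm above the bench. Origin: centre of its underside, on the bench; x points from its front to its back (away from the robot), y to its left, z up. The front face, with the tray bay, is at x = -125 mm.
- hopper (a point): Centre of the mouth of the grey open hopper that stands on the deck, 145 mm above the bench, at x = 25 mm, y = 0 in the module's frame. The hopper measures 110 mm (x) x 130 mm (y) x 70 mm high.
- tray_front (a point): Centre of the drip tray's flat steel front panel (200 mm wide, 50 high, 12 thick, no handle), on its outer face, 25 mm above the bench; x into the module, z up. The loose tray, about 0.4 kg, 30 mm high behind the panel, slides on the bench in the bay and starts 25 to 55 mm out; about 5 N moves it. Home, the panel meets the chassis: this point is at x = -137 mm in the module's frame.
- gate_top (a point): Centre of the top of the gate fin, a small bare-metal upright block 18 mm (x) x 12 mm (y) x 24 mm high on the deck in front of the hopper (x = -80 mm in the module's frame); its top is 99 mm above the bench.
- gate (a joint): Travel of the gate fin along the module's +y (to the left seen from the robot): 0 is shut (fin at y = -30 mm), 0.060 m is the stop, fully open (y = +30 mm). It moves at about 2 N and stays where it is left.
- lid (a joint): Hopper lid angle: 0 is shut, flat on the hopper's rim; about 1.57 stands upright. It starts open, 1.6 to 1.85 rad, leaning out to the left (+y). A stiff hinge keeps it where it is left (about 0.16 N m to turn), so it must be pressed down all the way.
- lid_hinge (a point): Middle of the lid's hinge line, which runs along the module's x on the top of the hopper's left (+y) side: 25 mm, 67 mm, 145 mm in the module's frame. The lid is a flat grey plate, 114 mm along the hinge, 134 mm from hinge to free edge, 8 mm thick; shut, its top is 153 mm above the bench.
- lid_edge (a point): Middle of the lid's free edge, 134 mm from the hinge line. Shut, it lies at the right (-y) of the hopper.
- tamper: Steel coffee tamper, 54 mm across, 84 mm high, standing on the bench to the right of the tray; leave it. Origin: centre of its underside.
- burr: Dark grinder ring, 38 mm across, 12 mm high, lying on the deck to the right of the hopper; leave it. Origin: centre of its underside.
- mug: White mug, 76 mm across, 85 mm high, on the bench to the left of the module; leave it. Origin: centre of its underside.
- jug: Steel cup, 84 mm across, 100 mm high; leave it. Origin: centre of its underside.
- jar: White jar, 64 mm across, 90 mm high; leave it. Origin: centre of its underside.
- screwdriver: Screwdriver lying on the bench; leave it. Origin: at its middle, on the bench.
- brush: Cleaning brush lying on the bench; leave it. Origin: at its middle, on the bench.
Things that resemble listed ones, but are neither listed nor needed, are in the scene too. What is shaped like the part that bears tray_front but green or pink is not meant.

How it is judged:
By the outcome, as a careful person would: the job done as asked, in the order asked, and still so for the second after the job is handed in, with the robot touching nothing.
It also fails if it takes over 62 s, if anything falls off the work surface, if the arm or the gripper's body presses on something with over 40 N, if the wrist force passes 120 N, or if a joint passes its speed limit or range.

## Working session

There is one attempt and no reset: what is moved stays moved. The work goes in short steps, Python scripts to look and compute and a tool call to move; the robot and the scene stay as the last step left them, time stands still between calls to the robot, and variables do not carry over. Pictures are saved under pics/ and viewed, about 8 in all and at most 12, crops included, and the job is handed in when it is done.

Besides the shell and the picture viewer there is one more tool, called after "Call:" as name(argument=value, ...), one argument or row to a line, values as JSON. move_arm: Moves the arm, as the interface text tells. Its arguments: {"type":"object","properties":{"commands":{"type":"array"},"jaw":{"type":"number"},"force":{"type":"number"}},"required":["commands"]}

```bash
ls; mkdir -p pics; cat > h.py <<'E'
import numpy as np, cv2
from bench import ctrl
def w(p,u,v,d=None):
    R=cv2.Rodrigues(np.array(p["rvec"],float))[0]; t=np.array(p["tvec"],float)
    if d is None:
        d=p["depth"][int(round(v)),int(round(u))]
    c=np.array([(u-p["cx"])/p["fx"]*d,(v-p["cy"])/p["fy"]*d,d]); return R.T@(c-t)
def wz(p,u,v,z):
    R=cv2.Rodrigues(np.array(p["rvec"],float))[0]; t=np.array(p["tvec"],float)
    o=-R.T@t; r=R.T@np.array([(u-p["cx"])/p["fx"],(v-p["cy"])/p["fy"],1]); return o+r*(z-o[2])/r[2]
def px(p,X):
    return cv2.projectPoints(np.array([X],float),np.array(p["rvec"],float),np.array(p["tvec"],float),np.array([[p["fx"],0,p["cx"]],[0,p["fy"],p["cy"]],[0,0,1.]]),None)[0].ravel()
def save(p,n): cv2.imwrite("pics/"+n,p["frame"][:,:,::-1])
E
python3 - <<'E'
from h import *
np.set_printoptions(precision=4,suppress=True)
ims=[]
for n in ("scene","top"):
    p=ctrl.snapshot(n); ims.append(p["frame"])
    print(n, "cam", -cv2.Rodrigues(np.array(p["rvec"],float))[0].T@np.array(p["tvec"],float))
    for l in "unit hopper tray_front gate_top lid_hinge lid_edge tamper burr mug jug jar screwdriver brush".split():
        for s in ctrl.spot_point(l,p)[:3]:
            u,v=s["location"]
            print(l,round(s["p"],2),np.round([u,v]),w(p,min(559,u),min(419,v)))
    save(p,n+"0.png")
s=ctrl.read_state(); print(s["t"],s["eef_pos"],s["orientation"],s["width"],ctrl.tcp_to_grasp)
E
```

```text
pics
scene cam [1.2529 0.276  0.7157]
unit 0.85 [259. 302.] [0.7108 0.0664 0.0846]
hopper 0.87 [254. 256.] [0.6074 0.0147 0.1045]
tray_front 0.92 [385. 224.] [ 0.2488  0.265  -0.0007]
tray_front 0.78 [283. 242.] [0.5093 0.0506 0.0767]
tray_front 0.61 [193. 163.] [ 0.1707 -0.3682  0.0315]
lid_hinge 0.91 [284. 267.] [0.7111 0.115  0.1933]
lid_hinge 0.69 [304. 213.] [0.6513 0.1296 0.2751]
lid_edge 0.96 [301. 213.] [0.6533 0.1252 0.2756]
tamper 0.64 [222. 254.] [ 0.666  -0.0304  0.143 ]
burr 0.66 [202. 290.] [ 0.7106 -0.0588  0.075 ]
mug 0.6 [303. 211.] [0.648  0.1266 0.2758]
mug 0.59 [345. 307.] [0.6181 0.2226 0.0324]
jug 0.6 [448. 288.] [0.5512 0.4153 0.0885]
jug 0.36 [203. 292.] [ 0.7251 -0.0482  0.0867]
jar 0.96 [448. 321.] [0.5917 0.4288 0.0391]
screwdriver 0.67 [305. 214.] [0.6393 0.1298 0.2639]
screwdriver 0.62 [141. 216.] [ 0.445  -0.3895 -0.0009]
brush 0.77 [111. 241.] [ 0.5848 -0.3822  0.0196]
top cam [0.3784 0.028  1.4801]
unit 0.77 [271. 150.] [0.6267 0.0276 0.0843]
hopper 0.84 [269. 135.] [0.6708 0.0324 0.0818]
tray_front 0.92 [271. 212.] [0.4545 0.0244 0.056 ]
tray_front 0.92 [184. 269.] [0.2837 0.2746 0.0044]
tray_front 0.73 [408. 315.] [ 0.1697 -0.3698  0.0451]
gate_top 0.46 [278. 176.] [0.5527 0.0054 0.0977]
lid_hinge 0.63 [247. 137.] [0.6526 0.0925 0.1364]
lid_edge 0.8 [230. 126.] [0.6484 0.1275 0.2787]
tamper 0.56 [324. 192.] [ 0.5097 -0.1236  0.0846]
burr 0.59 [297. 122.] [ 0.707  -0.0446  0.0845]
mug 0.73 [206. 167.] [0.5853 0.2169 0.0018]
jug 0.7 [128. 209.] [0.4557 0.4439 0.0037]
jar 0.93 [132. 172.] [0.5569 0.4122 0.086 ]
screwdriver 0.76 [413. 226.] [ 0.4214 -0.3908  0.0242]
brush 0.78 [413. 174.] [ 0.5738 -0.3935  0.02  ]
1.4 [ 0.2462 -0.5745  0.2146] [3.0775 0.6316 0.    ] 0.9973930913489542 0.0187
```

```bash
python3 - <<'E'
import cv2
a=cv2.imread("pics/top0.png")[90:240,180:380]; cv2.imwrite("pics/topc.png",cv2.resize(a,None,fx=4,fy=4,interpolation=cv2.INTER_CUBIC))
E
```

```text
(no output)
```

View pics/topc.png

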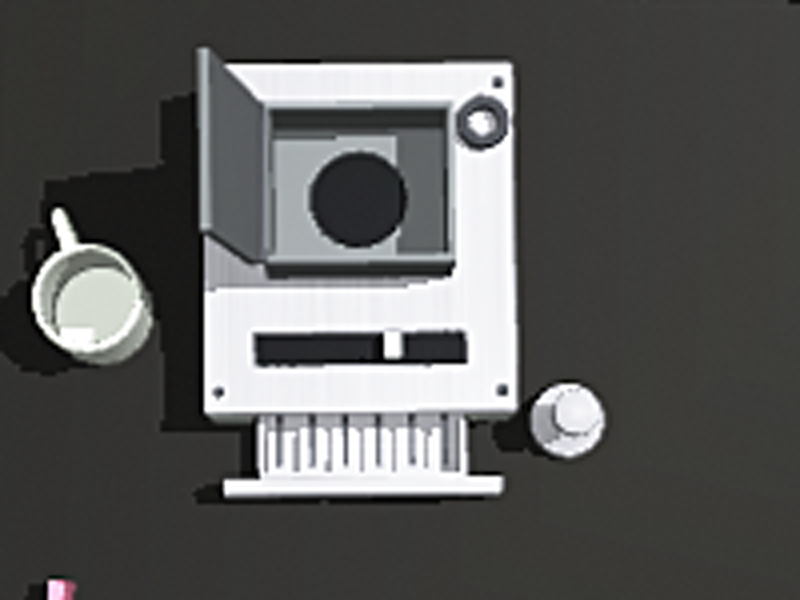

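View pics/scene0.png

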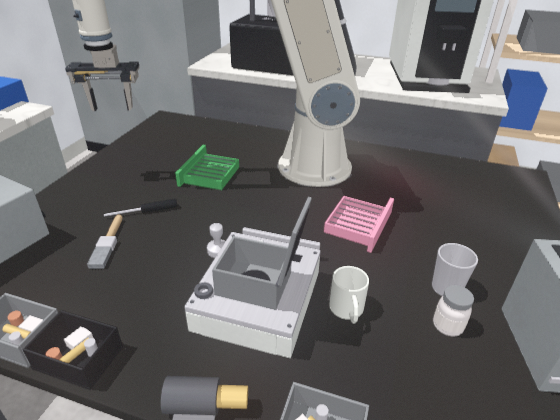

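View pics/top0.png

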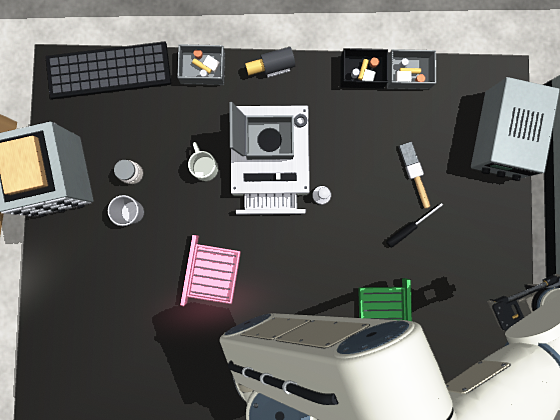

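The crop shows the module. The candidates for tray_front are the steel tray at top px (271,212), the pink tray at (210,272) and the green one at (385,300). I choose the steel one, which sits in the bay. The gate fin is at (278,176), the lid stands open to the left at (235,127), and the tamper at (322,195) is close to the tray's right end.

```bash
cat >> h.py <<'E'
def cloud(p):
    v,u=np.mgrid[0:420,0:560]; d=p["depth"].astype(float)
    c=np.stack([(u-p["cx"])/p["fx"]*d,(v-p["cy"])/p["fy"]*d,d],-1)
    R=cv2.Rodrigues(np.array(p["rvec"],float))[0]; P=(c-np.array(p["tvec"],float))@R
    P[d<=0]=np.nan; return P
E
python3 - <<'E'
from h import *
np.set_printoptions(precision=4,suppress=True)
p=ctrl.snapshot("top"); P=cloud(p); v,u=np.mgrid[0:420,0:560]
z=P[...,2]
box=(u>222)&(u<312)&(v>98)&(v<200)
m=box&(abs(z-.075)<.004)
c=P[m][:,:2]
r=cv2.minAreaRect(c.astype(np.float32)); print("deck",m.sum(),np.median(z[m]),r, cv2.boxPoints(r))
m=box&(abs(z-.099)<.006)&(v>165)&(v<185)
print("fin",m.sum(),P[m].mean(0),P[m].min(0),P[m].max(0))
m=(u>230)&(u<312)&(v>203)&(v<217)&(abs(z-.05)<.006)
q=P[m]; print("panel",m.sum(),q.mean(0),q.min(0),q.max(0), cv2.minAreaRect(q[:,:2].astype(np.float32)))
m=box&(z>.16); q=P[m]; print("lid",m.sum(),q.min(0),q.max(0))
i=q[:,2]>q[:,2].max()-.012; print("lidtop",q[i].mean(0),q[i].min(0),q[i].max(0))
m=box&(abs(z-.145)<.004)&(v>110)&(v<165); q=P[m]; print("rim",m.sum(),q.min(0),q.max(0))
m=(u>308)&(u<336)&(v>180)&(v<206)&(z>.006); q=P[m]; print("tamper",q.min(0),q.max(0))
m=(u>180)&(u<222)&(v>135)&(v<190)&(z>.006); q=P[m]; print("mug",q.min(0),q.max(0))
E
```

```text
deck 3314 0.07566869696247741 ((0.6324329376220703, 0.031318798661231995), (0.2504252791404724, 0.21904048323631287), 1.8246816396713257) [[ 0.5038  0.1368]
 [ 0.5108 -0.0821]
 [ 0.7611 -0.0742]
 [ 0.7541  0.1448]]
fin 24 [0.5523 0.0072 0.0985] [0.5437 0.0029 0.0933] [0.5602 0.0116 0.1032]
panel 292 [0.4571 0.0285 0.0505] [ 0.4488 -0.074   0.0441] [0.4644 0.1232 0.0559] ((0.4565814435482025, 0.024492904543876648), (0.011999274604022503, 0.19727858901023865), 1.1003865003585815)
lid 655 [0.5968 0.101  0.1604] [0.7111 0.1319 0.2825]
lidtop [0.6533 0.1266 0.2763] [0.5973 0.1204 0.2705] [0.7093 0.1319 0.2825]
rim 353 [ 0.6004 -0.0328  0.141 ] [0.7129 0.1013 0.1489]
tamper [ 0.4794 -0.1646  0.006 ] [ 0.5502 -0.0878  0.0887]
mug [0.5195 0.1754 0.006 ] [0.6786 0.2926 0.0916]
```

Call:
move_arm(
  commands=[
    [[0.016,0.031,0.02],-0.1],
    [[0.032,0.062,0.04],-0.2],
    [[0.048,0.093,0.06],-0.3],
    [[0.064,0.124,0.08],-0.375],
    [[0.08,0.155,0.1],-0.375],
  ],
  jaw=1,
)

```text
t: 1.87
eef_pos: [0.3265, -0.418, 0.3155]
orientation: [3.141, 0.038, 0.0]
force: [0.6, 0.2, -0.9]
width: 0.661
```

Call:
move_arm(
  commands=[
    [[0.018,0.036,0.008],0],
    [[0.036,0.072,0.016],0],
    [[0.054,0.108,0.024],0],
    [[0.072,0.144,0.032],0],
    [[0.09,0.18,0.04],0],
  ],
)

```text
t: 2.28
eef_pos: [0.4165, -0.2377, 0.3553]
orientation: [3.141, 0.046, 0.001]
force: [1.6, -0.2, 0.9]
width: 0.297
```

Call:
move_arm(
  commands=[
    [[0.019,0.036,0],0],
    [[0.038,0.072,0],0],
    [[0.057,0.108,0],0],
    [[0.076,0.144,0],0],
    [[0.095,0.18,0],0],
  ],
)

```text
t: 2.7
eef_pos: [0.5117, -0.0575, 0.3549]
orientation: [3.141, 0.047, 0.001]
force: [-0.0, -0.6, 0.4]
width: 0.006
```

Call:
move_arm(
  commands=[
    [[0.019,0.036,0],0],
    [[0.038,0.072,0],0],
    [[0.057,0.108,0],0],
    [[0.076,0.144,0],0],
    [[0.095,0.18,0],0],
  ],
)

```text
t: 3.12
eef_pos: [0.6067, 0.1226, 0.3546]
orientation: [3.141, 0.047, 0.0]
force: [1.1, -0.7, 0.3]
width: 0.006
```

Call:
move_arm(
  commands=[
    [[0.016,0.036,0],0],
    [[0.032,0.072,0],0],
    [[0.048,0.085,0],0],
    [[0.048,0.085,0],0],
    [[0.048,0.085,0],0],
  ],
)

```text
t: 3.53
eef_pos: [0.6542, 0.2062, 0.3537]
orientation: [3.141, 0.049, -0.002]
force: [0.1, 0.3, -0.2]
width: 0.003
```

Call:
move_arm(
  commands=[
    [[0,0,-0.04],0],
    [[0,0,-0.08],0],
    [[0,0,-0.11],0],
    [[0,-0.02,-0.11],0],
    [[0,-0.04,-0.11],0],
  ],
)

```text
t: 3.95
eef_pos: [0.6518, 0.164, 0.242]
orientation: [3.14, 0.047, -0.007]
force: [0.7, 0.5, 1.1]
width: 0.003
```

Call:
move_arm(
  commands=[
    [[0,-0.01,0],0],
    [[0,-0.02,0],0],
    [[0,-0.03,0],0],
    [[0,-0.04,0],0],
    [[0,-0.05,0],0],
  ],
)

```text
t: 4.37
eef_pos: [0.6544, 0.1149, 0.2454]
orientation: [-3.141, -0.047, -0.002]
force: [0.2, 1.0, 0.6]
width: 0.007
```

Call:
move_arm(
  commands=[
    [[0,-0.018,0],0],
    [[0,-0.031,-0.004],0],
    [[0,-0.043,-0.008],0],
    [[0,-0.054,-0.015],0],
    [[0,-0.065,-0.022],0],
  ],
)

```text
t: 4.78
eef_pos: [0.6543, 0.0495, 0.222]
orientation: [3.141, 0.047, 0.001]
force: [1.1, 3.0, 0.3]
width: 0.0
```

Call:
move_arm(
  commands=[
    [[0,-0.009,-0.01],0],
    [[0,-0.017,-0.02],0],
    [[0,-0.024,-0.031],0],
    [[0,-0.029,-0.043],0],
    [[0,-0.032,-0.055],0],
  ],
)

```text
t: 5.2
eef_pos: [0.6539, 0.0177, 0.166]
orientation: [3.141, 0.046, -0.001]
force: [0.9, -1.0, 0.9]
width: 0.004
```

Call:
move_arm(
  commands=[
    [[0,-0.005,-0.005],0],
    [[0,-0.01,-0.009],0],
    [[0,-0.015,-0.012],0],
    [[0,-0.018,-0.015],0],
    [[0,-0.018,-0.016],0],
  ],
)

```text
t: 5.62
eef_pos: [0.6543, 0.0011, 0.1531]
orientation: [-3.139, -0.046, -0.001]
force: [-6.6, 3.5, 18.1]
width: 0.007
```

```bash
python3 - <<'E'
from h import *
p=ctrl.snapshot("scene"); a=p["frame"][180:360,160:380]
cv2.imwrite("pics/s1.png",cv2.resize(a[:,:,::-1],None,fx=3,fy=3,interpolation=cv2.INTER_CUBIC))
print(ctrl.read_state()["force"])
E
```

```text
[-5.22537614  3.26780862 10.07843437]
```

View pics/s1.png

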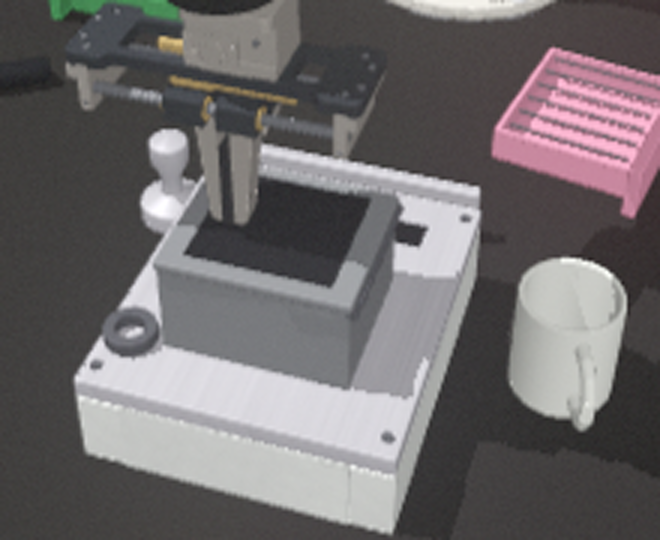

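The view shows the lid flat on the rim, with the fingertips pressing it at crop (232,205). The contact height of 0.153 m matches the shut lid's top. Next is the gate.

Call:
move_arm(
  commands=[
    [[0,0,0.04],0],
    [[-0.035,-0.01,0.045],0],
    [[-0.07,-0.02,0.045],0],
    [[-0.104,-0.032,0.045],0],
    [[-0.104,-0.032,0.03],0],
  ],
)

```text
t: 6.08
eef_pos: [0.5462, -0.0329, 0.1839]
orientation: [3.14, 0.046, 0.001]
force: [2.0, 0.8, -0.4]
width: 0.007
```

Call:
move_arm(
  commands=[
    [[0,0,-0.03],0],
    [[0,0,-0.06],0],
    [[0,0,-0.08],0],
    [[0,0,-0.09],0],
    [[0,0,-0.093],0],
  ],
)

```text
t: 6.5
eef_pos: [0.5492, -0.0315, 0.0872]
orientation: [-3.141, -0.047, 0.004]
force: [-0.4, 0.1, 1.2]
width: -0.0
```

```bash
python3 - <<'E'
from h import *
s=ctrl.read_state(); print(s["eef_pos"],s["force"])
p=ctrl.snapshot("scene"); a=p["frame"][180:360,160:380]
q=ctrl.snapshot("wrist")["frame"]
b=cv2.resize(a,None,fx=2,fy=2,interpolation=cv2.INTER_CUBIC)
c=np.zeros((420,800,3),np.uint8); c[:360,:440]=b; c[:270,440:800]=cv2.resize(q,(360,270)); cv2.imwrite("pics/s2.png",c[:,:,::-1])
E
```

```text
[ 0.54919519 -0.03152711  0.08715791] [-0.42973335  0.06276948  1.16325285]
```

View pics/s2.png

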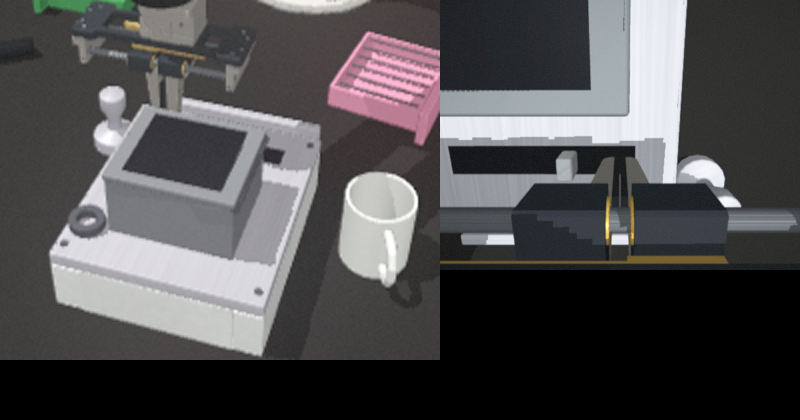

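The wrist view shows the fin at (567,166), just left of the shut fingertips at (620,165). Now I push left.

Call:
move_arm(
  commands=[
    [[0,0.012,0],0],
    [[0,0.024,0],0],
    [[0,0.036,0],0],
    [[-0.001,0.048,0],0],
    [[-0.001,0.058,0],0],
  ],
)

```text
t: 7.02
eef_pos: [0.5496, 0.0282, 0.0893]
orientation: [3.141, 0.048, 0.002]
force: [0.3, -0.9, 1.4]
width: 0.006
```

Call:
move_arm(
  commands=[
    [[0,0.003,0],0],
    [[0,0.006,0],0],
    [[0,0.009,0],0],
    [[0,0.01,0],0],
    [[0,0.01,0],0],
  ],
)

```text
t: 7.43
eef_pos: [0.549, 0.0366, 0.0885]
orientation: [-3.141, -0.047, 0.001]
force: [0.4, 0.4, -0.6]
width: 0.003
```

Call:
move_arm(
  commands=[
    [[0,0.003,-0.001],0],
    [[0,0.005,-0.001],0],
    [[0,0.007,-0.001],0],
    [[0,0.008,-0.001],0],
    [[0,0.008,-0.001],0],
  ],
)

```text
t: 7.85
eef_pos: [0.549, 0.0421, 0.0875]
orientation: [3.137, 0.049, -0.001]
force: [0.4, -15.5, 0.5]
width: 0.006
```

```bash
python3 - <<'E'
from h import *
s=ctrl.read_state(); print(s["eef_pos"],s["force"])
q=ctrl.snapshot("wrist")["frame"]
cv2.imwrite("pics/s3.png",q[150:360,:,::-1])
E
```

```text
[0.54898312 0.04212566 0.08746716] [  0.41186744 -15.52898296   0.54094731]
```

View pics/s3.png

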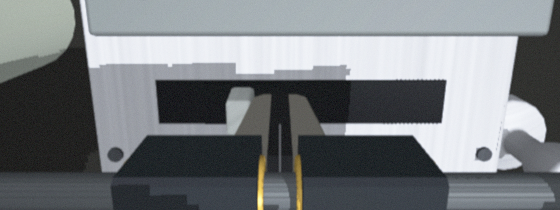

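The fin sits against its stop: the force jumped to 15 N against about 2 N to slide it, at the expected y of about 0.059. Next is the tray.

Call:
move_arm(
  commands=[
    [[0,-0.01,0],0],
    [[0,-0.015,0.035],0],
    [[-0.035,-0.016,0.05],0],
    [[-0.075,-0.016,0.05],0],
    [[-0.115,-0.016,0.05],0],
  ],
  jaw=0.0,
)

```text
t: 8.32
eef_pos: [0.4337, 0.0285, 0.1382]
orientation: [-3.141, -0.045, -0.003]
force: [0.0, -0.4, 0.7]
width: 0.342
```

Call:
move_arm(
  commands=[
    [[-0.018,0,0],0],
    [[-0.018,0,-0.035],0],
    [[-0.018,0,-0.07],0],
    [[-0.018,0,-0.1],0],
    [[-0.018,0,-0.109],0],
  ],
)

```text
t: 8.73
eef_pos: [0.4137, 0.0284, 0.0258]
orientation: [-3.141, -0.046, 0.007]
force: [-1.6, -0.4, -0.6]
width: 0.498
```

```bash
python3 - <<'E'
from h import *
s=ctrl.read_state(); print(s["eef_pos"],s["orientation"],s["force"],s["width"])
p=ctrl.snapshot("top")
cv2.imwrite("pics/s4.png",cv2.resize(p["frame"][90:260,180:380,::-1],None,fx=3,fy=3,interpolation=cv2.INTER_CUBIC))
E
```

```text
[0.41370505 0.02840107 0.02575482] [-3.14112877 -0.04608356  0.00693757] [-1.63198621 -0.38637685 -0.63674067] 0.49757818992630437
```

View pics/s4.png

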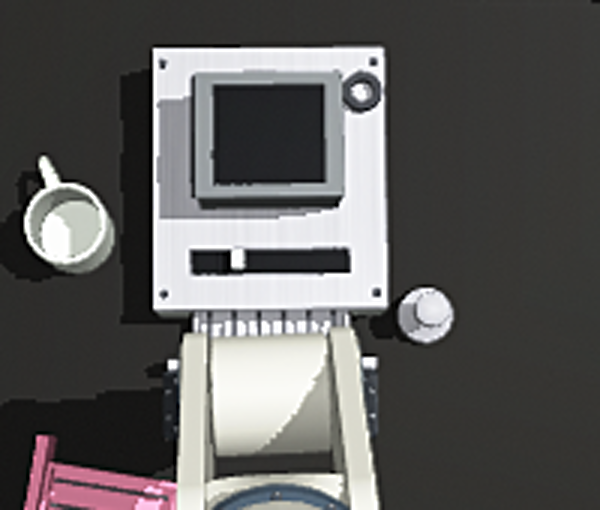

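The top view shows the lid shut over the hopper at (268,138) and the fin at (237,258), about 31 mm left of the slot's centre, so fully open. The gripper is in front of the tray. Now I push it in.

Call:
move_arm(
  commands=[
    [[0.01,0,0],0],
    [[0.02,0,0],0],
    [[0.03,0.001,0],0],
    [[0.038,0.001,0],0],
    [[0.046,0.001,0],0],
  ],
)

```text
t: 9.2
eef_pos: [0.4636, 0.0296, 0.0295]
orientation: [-3.141, -0.047, -0.001]
force: [-4.1, 0.1, 2.9]
width: 0.496
```

Call:
move_arm(
  commands=[
    [[0.005,0,0],0],
    [[0.01,0,0],0],
    [[0.014,0.001,0],0],
    [[0.018,0.001,0],0],
    [[0.02,0.001,0],0],
  ],
)

```text
t: 9.62
eef_pos: [0.4827, 0.0306, 0.0286]
orientation: [-3.141, -0.047, -0.0]
force: [-1.9, -0.1, 2.0]
width: 0.501
```

Call:
move_arm(
  commands=[
    [[0.002,0,0],0],
    [[0.004,0,0],0],
    [[0.005,0,0],0],
    [[0.006,0,0],0],
    [[0.006,0,0],0],
  ],
)

```text
t: 10.03
eef_pos: [0.4833, 0.0304, 0.0277]
orientation: [3.141, 0.047, -0.015]
force: [-15.1, 0.2, 11.0]
width: 0.501
```

Call:
move_arm(
  commands=[
    [[0.002,0,0],0],
    [[0.004,0,0],0],
    [[0.004,0,0],0],
    [[0.004,0,0],0],
    [[0.004,0,0],0],
  ],
)

```text
t: 10.45
eef_pos: [0.4833, 0.0303, 0.0272]
orientation: [3.141, 0.047, -0.026]
force: [-25.1, 0.3, 18.1]
width: 0.503
```

Call:
move_arm(
  commands=[
    [[-0.02,0,0],0],
    [[-0.05,0,0.01],0],
    [[-0.09,0,0.02],0],
    [[-0.12,0,0.04],0],
    [[-0.12,-0.03,0.07],0],
  ],
)

```text
t: 10.87
eef_pos: [0.3643, 0.0035, 0.0962]
orientation: [-3.14, -0.052, 0.014]
force: [0.7, 0.0, -1.4]
width: 0.497
```

Call:
move_arm(
  commands=[
    [[0,-0.03,0.03],0],
    [[0,-0.06,0.06],0],
    [[0,-0.1,0.08],0],
    [[0,-0.14,0.08],0],
    [[0,-0.18,0.08],0],
  ],
)

```text
t: 11.28
eef_pos: [0.3737, -0.1808, 0.1804]
orientation: [3.138, 0.048, 0.009]
force: [0.8, 0.4, 0.3]
width: 0.498
```

Call:
move_arm(
  commands=[
    [[-0.01,-0.04,0],0],
    [[-0.02,-0.08,0],0],
    [[-0.03,-0.12,0],0],
    [[-0.03,-0.12,0],0],
    [[-0.03,-0.12,0],0],
  ],
)

```text
t: 11.7
eef_pos: [0.3419, -0.3005, 0.1781]
orientation: [3.14, 0.04, 0.002]
force: [-0.1, -0.4, -0.1]
width: 0.505
```

```bash
python3 - <<'E'
from h import *
np.set_printoptions(precision=4,suppress=True)
s=ctrl.read_state(); print(s["t"],s["eef_pos"],s["force"])
p=ctrl.snapshot("top"); P=cloud(p); v,u=np.mgrid[0:420,0:560]; z=P[...,2]
m=(u>230)&(u<312)&(v>190)&(v<217)&(abs(z-.05)<.006); q=P[m]
print("panel",cv2.minAreaRect(q[:,:2].astype(np.float32)),q.min(0),q.max(0))
m=(u>222)&(u<312)&(v>98)&(v<205)&(abs(z-.075)<.004); print("deck",cv2.minAreaRect(P[m][:,:2].astype(np.float32)))
m=(u>222)&(u<312)&(v>165)&(v<185)&(abs(z-.099)<.006); print("fin",P[m].mean(0))
m=(u>222)&(u<312)&(v>100)&(v<165)&(z>.12); q=P[m]; print("lid z",np.percentile(q[:,2],[1,50,99,100]))
for a,b in ((q[:,1]<.0,"R"),(q[:,1]>.06,"L")): print(b,np.median(q[a,2]))
cv2.imwrite("pics/s5.png",cv2.resize(p["frame"][90:240,180:380,::-1],None,fx=4,fy=4,interpolation=cv2.INTER_CUBIC))
E
```

```text
11.7 [ 0.3419 -0.3005  0.1781] [-0.0847 -0.3683 -0.135 ]
panel ((0.5018994212150574, 0.024012498557567596), (0.012269508093595505, 0.2068256288766861), 1.5152170658111572) [ 0.4946 -0.0792  0.0441] [0.5107 0.1273 0.0558]
deck ((0.6330376863479614, 0.031024061143398285), (0.25041720271110535, 0.21843084692955017), 1.4620305299758911)
fin [0.5506 0.0598 0.0992]
lid z [0.1266 0.1543 0.1609 0.1634]
R 0.15409118306710545
L 0.1537875245157032
```

View pics/s5.png

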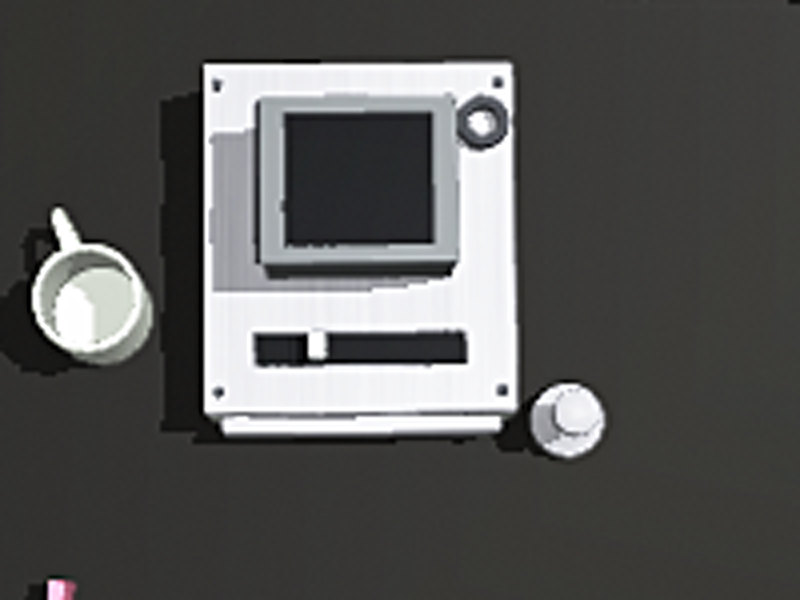

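The tray panel meets the chassis at (362,425), the lid is flat, the fin is at (317,345), and the loose things haven't moved. Handing in.

```bash
python3 -c "
from bench import ctrl
print(ctrl.finish_job())"
```

```text
the job is handed in; nothing more can be done
None
```

The job is done and handed in at about 12 s of the 62 s limit. I pushed the lid over and shut, then the gate fin left to its stop, then the tray home, using only the fingertips. No verdict is reported.

The last checks, taken with the arm clear, all agreed:
- **Lid:** it is level, about 154 mm high on both sides, against 153 mm when shut.
- **Gate fin:** it is at world y = 0.060, about +31 mm from the slot's centre against the 30 mm stop. The force jumped to 15 N at the stop.
- **Tray:** the panel centre is at x = 0.502, and home works out to 0.502. The tray did not move under a 25 N push.
- **Loose things:** the mug, tamper and burr ring look unmoved in the last picture. I did not look again at the jug, jar, screwdriver and brush, but the arm did not go near them.

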